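Find the printer's concealed catch and release its duplex unit

ROBOT

A 6-joint arm with a two-finger parallel gripper is mounted at the origin on the work surface. World frame = base frame: x ahead of the robot, y to its left, z up, the work surface at z = 0. Lengths are in m, angles in rad, forces in N, time in s.
With the tool pointing down it reaches from about 0.25 to 0.725 m from the base axis. Payload 9.7 kg.
Tool frame: the origin (TCP) lies on the mounting face of the last link; the fingertips stand 173 mm ahead of it and the grasp point (between the pads) lies 155 mm ahead of it; z points along the fingers, y is the line along which they close (so a half turn about z gives the same grasp; the last joint's range is limited). The gripper opens to 85 mm and grips with 20 to 120 N. Pads are 22 mm wide; open, the fingers measure 114 mm over their backs; the gripper's body (76 mm by 85 mm) begins 54 mm behind the grasp point. The pads swing forward as they close: fully open they stand 13 mm farther back than shut.
Start: joints at [1.278, 0.087, 0.176, 1.66, 0, 1.571], TCP at [0.159, 0.527, 0.405] pointing down, gripper open.
Joint ranges: [-3.13, 3.13], [-0.85, 1.81], [-1.15, 1.24], [-2.2, 2.28], [-1.44, 1.52], [-3.14, 3.14]. Speed limits (rad/s): [2.22, 2.22, 2.57, 3.14, 3.14, 3.14].

INTERFACE

Orientations are given as a rotation vector (axis times angle).
In Python, from rig import state, snapshot, camera_model, hand_in gives the robot as it stands. The module is installed in compiled form; this text tells all that it offers.
- The arm moves only by the tool send_rows, never from a script. Its argument "targets" is one flat list of numbers, 4 for each row, row after row: the shift along the world's x, y, z in m, then the turn about the world's z in degrees. A call has 1 to 12 rows; each row is the pose to reach, as a shift and turn from the pose commanded when the call began; what a row does not reach only later rows make up. A row lasts 1/8 s, in which the tool goes at most 62.5 mm and 10.7 degrees, less where a joint would pass 70% of its speed; a pose out of reach is approached as far as the arm can. A call with a gripper value outside its range is refused whole. "fingers" is the finger opening in m, from 0 to 0.0854, set as the call begins (left out, the last holds). The fingers move at their own pace and stop on an object; "grip_force" is the grip in N (left out, the last holds). Time passes only in rows, so rows that repeat a pose let the fingers close. It gives the time, the measured TCP pose, the force, the opening and the grip force at its end, in the units of the state.
- state(): the state, without advancing time (a new reading comes with each control period).
- snapshot(name): name is "side" or "top"; returns the picture (480x640x3 uint8, red, green, blue); there is no depth.
- camera_model(name): a dict with "fx", "fy", "cx", "cy" (pixels), "extrinsics" (4x4, takes a point from world to camera coordinates). Camera axes: x right, y up, looking along -z (the intrinsics and any distortion apply to the point x, -y, -z); pixel columns grow to the right and rows downward; lengths in m; the calibration is good to about 2 mm. A picture is of the moment at which its call begins. camera_model takes no time and is no camera call.
- hand_in(): hands the job in; it is judged then, once.
The state is a dict: "clock": time; "q": joint angles; "qd": joint speeds; "joint_efforts": joint torques, N m; "tcp_pos": TCP position; "ee_rot": TCP orientation; "contact_force": force on the tool from outside, world axes, zero at the start; "ft_torque": the same for the moment, N m; "grip_width": finger opening in m; "gripper_force": force on a finger pad.
Only numpy, scipy, OpenCV 4.12 (cv2) and the standard library are available. Lean on these libraries where they do the work, as an engineer would, in place of code of your own. Each camera call takes 0.05 s, during which the arm holds its last target. There are 200 camera calls.

TASK

The dark duplex unit on the printer's back is held by a concealed catch: a flush square button, almost the colour of its surroundings, somewhere along the flat dark inset strip on top of the printer. Feel along the strip with the fingertips, without leaning hard on the plastic, until you find the place that gives; press it in until the unit springs out by itself, then take the hand away so that the button comes back up. Do not touch the unit, and pick up or shift nothing that lies around.

Things in the scene. Friction and masses are not known exactly. Their poses are not given: they have to be found in the camera images.
- printer: grey-white printer, fixed, its back (with the dark duplex unit) towards the robot: 340 mm deep (x) x 460 mm wide (y), rear top surface at 170 mm. Origin: centre of its underside; its x points away from the robot, z up. A white scanner lid, top at 188 mm, covers the part from 65 mm behind the origin (x = -0.065) forward to x = 0.16.
- strip (a point): centre of the surface of the inset strip, 168 mm up: a flat slate-grey trough 64 mm (printer x) by 190 mm (printer y), 2 mm below the printer's top; axes as the printer's. Rigid except for the button, whose centre lies on the strip's long centre line, up to 65 mm to either side of this point.
- catch (a joint): travel of the button, m: 0 = up, level with the strip; 0.007 = fully in. The button is 40 mm (printer x) by 46 mm (y), slightly lighter grey than the strip, with a 1.5 mm gap around. It yields under 1.5 N rising to 5 N and springs back; the unit is let go at about 4.5 mm, so the pressing fingertips must lie wholly within its outline.
- duplexer: slate-grey duplex unit in the printer's back, 340 mm wide, standing 70 mm out of the back face, 35 to 125 mm above the table; once let go it slides 55 mm straight out towards the robot (printer -x) by its own spring in about half a second and stays there. Origin: coincides with the printer's origin while docked.
- duplexer_slide (a joint): how far the unit has come out, m: 0 = docked, 0.055 = fully out
- cartridge: black spare ink cartridge with blue sides, 70 x 30 x 35 mm, loose on the printer's white scanner lid; origin: centre of its underside; to be left alone
- cardbox: small cardboard box of photo cards, 70 x 110 x 30 mm, loose on the scanner lid; origin: centre of its underside; to be left alone
- stapler: red and black stapler, 140 mm long, 46 mm high, on the table to the robot's right; origin: centre of its underside; to be left alone
- mug: white mug, 80 mm across, 90 mm high, on the table to the left; origin: centre of its underside; to be left alone
- tape: roll of brown tape lying flat, 90 mm across, 48 mm high, on the table to the left; origin: centre of its underside; to be left alone
- jar: closed jar, 60 mm across, 75 mm high, on the table to the right; origin: centre of its underside; to be left alone
- driver: screwdriver lying on the table to the left; origin: centre of its underside; to be left alone

How it is judged:
By the outcome, as a careful person would: the job done as asked, in the order asked, and still so for the second after the job is handed in, with the robot touching nothing.
It also fails if it takes over 48 s, if anything falls off the work surface, if the arm or the gripper's body presses on something with over 40 N, if the wrist force passes 120 N, or if a joint passes its speed limit or range.

## Working session

There is one attempt and no reset: what is moved stays moved. The work goes in short steps, Python scripts to look and compute and a tool call to move; the robot and the scene stay as the last step left them, time stands still between calls to the robot, and variables do not carry over. Pictures are saved under pics/ and viewed, at most 10 in all, crops included, and the job is handed in when it is done.

Besides the shell and the picture viewer there is one more tool, called after "Emit:" as name(argument=value, ...) on one line, values as JSON. send_rows: Moves the arm, as the interface text tells. Its arguments: {"type":"object","properties":{"targets":{"type":"array"},"fingers":{"type":"number"},"grip_force":{"type":"number"}},"required":["targets"]}

```bash
mkdir -p pics
cat > h.py <<'E'
import numpy as np,cv2
from rig import state,snapshot,camera_model,hand_in
def save(n,f):
    im=snapshot(n); cv2.imwrite('pics/'+f,im[:,:,::-1]); return im
def ray(n,u,v,z):
    m=camera_model(n);E=np.array(m['extrinsics']);R=E[:3,:3];t=E[:3,3]
    d=R.T@np.array([(u-m['cx'])/m['fx'],-(v-m['cy'])/m['fy'],-1]);c=-R.T@t
    return c+d*(z-c[2])/d[2]
def proj(n,p):
    m=camera_model(n);E=np.array(m['extrinsics']);c=E[:3,:3]@p+E[:3,3]
    return m['cx']+m['fx']*c[0]/-c[2], m['cy']+m['fy']*-c[1]/-c[2]
E
python3 -c "
from h import *
save('top','t1.png');save('side','s1.png');print(state());print(camera_model('top'),camera_model('side'))"
```

```text
{'clock': 0.1, 'q': array([ 1.27797753e+00,  8.74307958e-02,  1.75279095e-01,  1.65982567e+00,
       -2.16114887e-05,  1.57081330e+00]), 'qd': array([ 0.00011401, -0.00066018,  0.00123533, -0.00042833,  0.00163799,
       -0.00021275]), 'joint_efforts': array([ 1.16968845e-04, -5.21559477e+01,  4.65653443e+01,  1.59140682e-02,
        6.12430171e-06, -4.20605460e-06]), 'tcp_pos': array([0.15876472, 0.52660031, 0.40407344]), 'ee_rot': array([-4.58321452e-01, -3.10782791e+00,  1.84019495e-03]), 'contact_force': array([ 0.79835844, -0.37076252, -0.17767081]), 'ft_torque': array([-0.03718403,  0.01004818,  0.04186375]), 'gripper_force': 0.0, 'grip_width': 0.08553653011987904}
{'fx': 607.4920035574155, 'fy': 607.4920035574155, 'cx': 319.9133605481326, 'cy': 246.43314080454647, 'extrinsics': array([[ 0.01055693, -0.99989079, -0.01034164, -0.03254134],
       [ 0.99572103,  0.00956226,  0.09191409, -0.53897085],
       [-0.09180516, -0.01126772,  0.99571324, -1.68470478],
       [ 0.        ,  0.        ,  0.        ,  1.        ]])} {'fx': 568.4766217095716, 'fy': 568.4766217095716, 'cx': 326.2148173624775, 'cy': 243.96704437643297, 'extrinsics': array([[ 0.90526268, -0.42483341,  0.00400732, -0.46606653],
       [ 0.40294966,  0.86154442,  0.30882483, -0.23412961],
       [-0.13465159, -0.27795285,  0.95111049, -1.48276962],
       [ 0.        ,  0.        ,  0.        ,  1.        ]])}
```

View pics/t1.png

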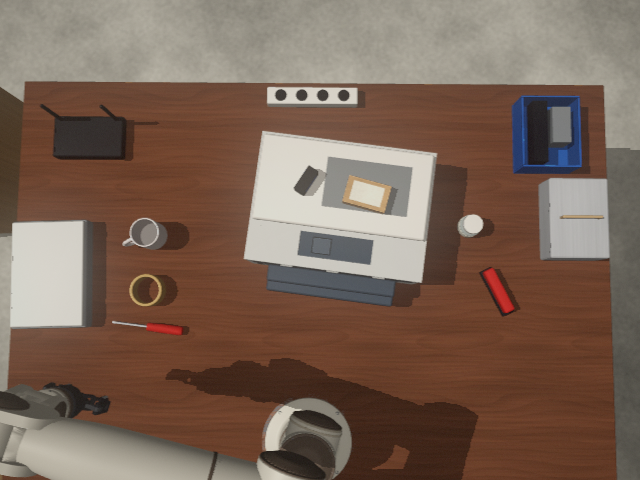

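View pics/s1.png

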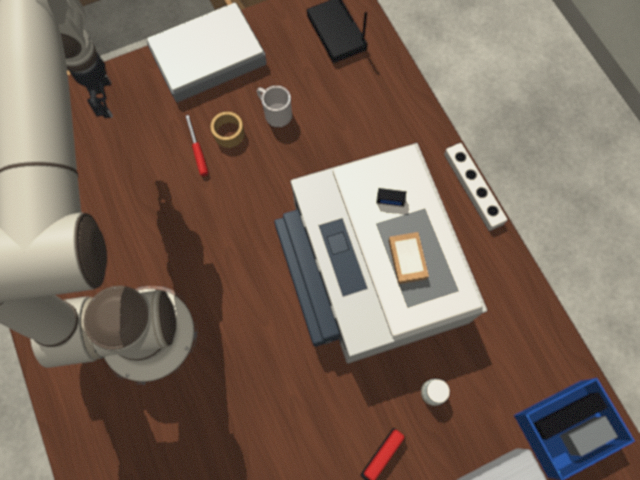

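The top view shows the slate strip at about (335,247), with a faint square outline near (321,246). The side view shows the same square near (338,243). Next I'll measure both.

```bash
cat > m.py <<'E'
from h import *
rects={}
tiles=[]
for n,(u0,v0,w,h) in {'top':(285,222,100,50),'side':(305,205,75,100)}.items():
    ims=np.mean([snapshot(n).astype(float) for _ in range(4)],0)
    c=ims[v0:v0+h,u0:u0+w].astype(np.uint8)
    g=cv2.cvtColor(c,cv2.COLOR_RGB2GRAY)
    m=(g<115).astype(np.uint8)
    m=cv2.morphologyEx(m,cv2.MORPH_CLOSE,np.ones((3,3)))
    cs,_=cv2.findContours(m,cv2.RETR_EXTERNAL,cv2.CHAIN_APPROX_NONE)
    for k in sorted(cs,key=cv2.contourArea)[-2:]:
        r=cv2.minAreaRect(k); b=cv2.boxPoints(r)+[u0,v0]
        p=np.array([ray(n,*x,.168) for x in b])
        print(n,cv2.contourArea(k),np.round(b,1).tolist(),'ctr',np.round(p.mean(0),4),np.round(np.linalg.norm(p-np.roll(p,1,0),axis=1),3),np.degrees(np.arctan2(*(p[1]-p[0])[1::-1])).round(1))
    lo,hi=40,120
    s=np.clip((cv2.resize(c,None,fx=4,fy=4,interpolation=cv2.INTER_CUBIC).astype(float)-lo)*255/(hi-lo),0,255)
    tiles.append(s)
H=max(t.shape[0] for t in tiles);
o=np.hstack([cv2.copyMakeBorder(t,0,H-t.shape[0],0,0,cv2.BORDER_CONSTANT) for t in tiles])
cv2.imwrite('pics/c1.png',o[:,:,::-1]);print(o.shape)
E
python3 m.py
```

```text
top 127.0 [[285.0, 266.0], [325.0, 266.0], [325.0, 271.0], [285.0, 271.0]] ctr [0.4688 0.009  0.168 ] [0.013 0.103 0.013 0.103] -89.4
top 1643.5 [[297.6, 254.3], [300.7, 230.4], [372.8, 240.0], [369.6, 263.9]] ctr [ 0.5246 -0.068   0.168 ] [0.187 0.062 0.188 0.062] -6.8
side 967.0 [[305.0, 304.0], [305.0, 227.0], [331.0, 227.0], [331.0, 304.0]] ctr [ 0.4628 -0.0627  0.168 ] [0.061 0.192 0.064 0.192] 65.5
side 1698.5 [[319.0, 225.7], [342.3, 217.7], [366.2, 287.6], [342.9, 295.6]] ctr [ 0.5255 -0.0678  0.168 ] [0.185 0.061 0.186 0.059] -5.1
(400, 700, 3)[ WARN:0@2.361] global loadsave.cpp:1063 imwrite_ Unsupported depth image for selected encoder is fallbacked to CV_8U.
```

View pics/c1.png

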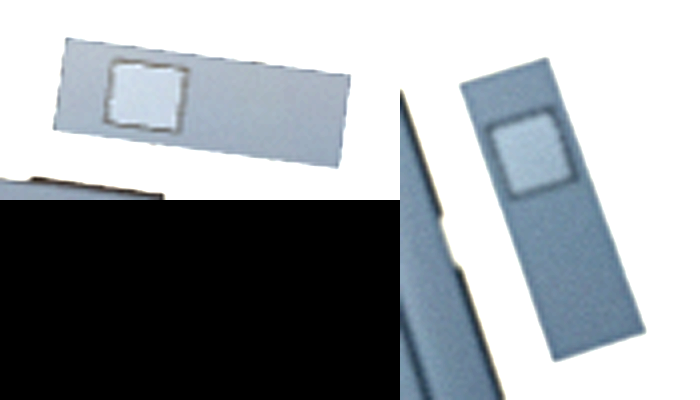

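The button is clear in both views: top about (321.7,246.0), side about (337.5,243.3). Now its position, and the move to get above it.

Run:
```python
from h import *
from scipy.spatial.transform import Rotation as R
a=ray('top',321.7,246,.168);b=ray('side',337.4,243.4,.168);print(a,b)
s=state();print(s['tcp_pos'],((a+b)/2-s['tcp_pos']))
M=R.from_rotvec(s['ee_rot']).as_matrix();print(M.round(3),np.degrees(np.arctan2(M[1,1],M[0,1])))
# printer yaw from white/strip long edges
p=ray('top',300.7,230.4,.168);q=ray('top',372.8,240,.168);d=p-q;print('yaw',np.degrees(np.arctan2(d[1],d[0]))-90)
p=ray('side',342.3,217.7,.168);q=ray('side',366.2,287.6,.168);d=p-q;print('yaw',np.degrees(np.arctan2(d[1],d[0]))-90)
```

```text
[ 0.52722003 -0.03332056  0.168     ] [ 0.52826761 -0.03393559  0.168     ]
[0.15875962 0.52660212 0.40462001] [ 0.3689842  -0.56023019 -0.23662001]
[[-0.957  0.289 -0.   ]
 [ 0.289  0.957 -0.   ]
 [ 0.    -0.    -1.   ]] 73.22510280665561
yaw -7.092996927060398
yaw -7.824270748561034
```

Emit:
send_rows(targets=[0.015,-0.022,0.01,0.5,0.044,-0.067,0.02,1.5,0.077,-0.118,0.02,2.5,0.111,-0.168,0.02,3.5,0.144,-0.218,0.02,4.5,0.177,-0.269,0.02,5.5,0.21,-0.319,0.02,6.5,0.243,-0.37,0.02,7.5,0.277,-0.42,0.02,8.5,0.31,-0.47,0.02,9.5,0.339,-0.515,0.02,9.5,0.36,-0.546,0.02,9.5], fingers=0, grip_force=20)

```text
clock: 2.0
tcp_pos: [0.5196, -0.0216, 0.4245]
ee_rot: [-0.202, -3.135, 0.0]
contact_force: [-0.1, 0.4, -0.7]
grip_width: 0.0002
gripper_force: 0.0
```

Emit:
send_rows(targets=[0.006,-0.01,-0.005,0,0.009,-0.014,-0.015,0,0.009,-0.014,-0.025,0,0.009,-0.014,-0.035,0,0.009,-0.014,-0.045,0,0.009,-0.014,-0.05,0,0.009,-0.014,-0.05,0,0.009,-0.014,-0.05,0])

```text
clock: 3.0
tcp_pos: [0.5278, -0.0334, 0.3751]
ee_rot: [0.199, 3.135, -0.0]
contact_force: [-0.1, -0.2, 0.4]
grip_width: 0.0003
gripper_force: 0.0
```

Run:
```python
from h import *
from scipy.spatial.transform import Rotation as R
s=state();M=R.from_rotvec(s['ee_rot']).as_matrix();print(s['clock'],s['tcp_pos'],np.degrees(np.arctan2(M[1,1],M[0,1])),s['contact_force'],s['grip_width'])
t=save('top','t2.png')[180:330,240:440];i=save('side','s2.png')[140:340,240:440]
o=np.hstack([cv2.resize(t,(533,400)),cv2.resize(i,(400,400))[:,:260]]);cv2.imwrite('pics/c2.png',o[:,:,::-1])
```

```text
3.0 [ 0.52776899 -0.03337588  0.3750529 ] 82.72858845483799 [-0.05450921 -0.23643851  0.42894067] 0.0003312952685279463
```

View pics/c2.png

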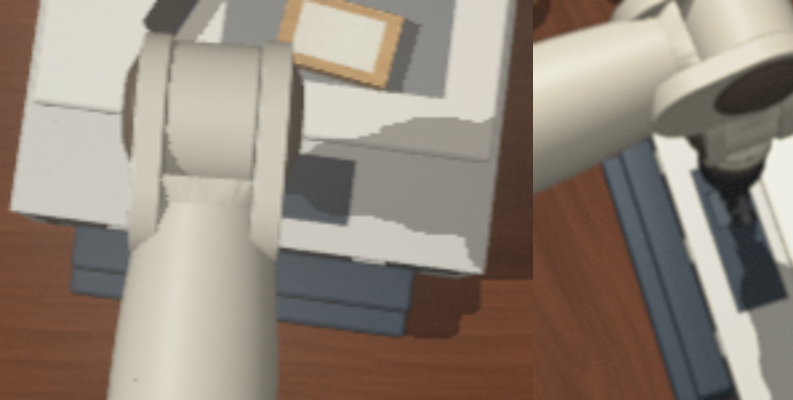

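The top view is covered by the arm. The side view shows the closed fingertips above the upper part of the strip, where the button is. Now a slow descent to find the surface.

Emit:
send_rows(targets=[0,0,-0.01,0,0,0,-0.02,0,0,0,-0.026,0,0,0,-0.03,0,0,0,-0.031,0,0,0,-0.032,0,0,0,-0.033,0,0,0,-0.033,0])

```text
clock: 4.1
tcp_pos: [0.5278, -0.0334, 0.3417]
ee_rot: [0.199, 3.135, -0.0]
contact_force: [-0.1, -1.4, -0.4]
grip_width: 0.0
gripper_force: 0.0
```

Emit:
send_rows(targets=[0,0,-0.001,0,0,0,-0.002,0,0,0,-0.002,0,0,0,-0.002,0])

```text
clock: 4.6
tcp_pos: [0.5278, -0.0334, 0.3399]
ee_rot: [0.199, 3.135, -0.0]
contact_force: [-0.9, 0.8, 4.0]
grip_width: -0.0001
gripper_force: 2.0
```

Emit:
send_rows(targets=[0,0,-0.001,0,0,0,-0.001,0,0,0,-0.001,0])

```text
clock: 4.97
tcp_pos: [0.5278, -0.0334, 0.3387]
ee_rot: [0.199, 3.135, -0.0]
contact_force: [0.8, 0.3, 4.2]
grip_width: 0.0003
gripper_force: 2.0
```

It yields: the arm went 1.2 mm further and the force barely rose. Pressing on to let the unit go.

Emit:
send_rows(targets=[0,0,-0.001,0,0,0,-0.002,0,0,0,-0.002,0])

```text
clock: 5.35
tcp_pos: [0.5278, -0.0334, 0.3365]
ee_rot: [0.199, 3.135, -0.0]
contact_force: [0.5, -0.4, 2.7]
grip_width: 0.0
gripper_force: 1.8
```

Emit:
send_rows(targets=[0,0,-0.001,0,0,0,-0.0015,0,0,0,-0.0015,0,0,0,-0.0015,0,0,0,-0.0015,0,0,0,-0.0015,0])

```text
clock: 6.1
tcp_pos: [0.5278, -0.0334, 0.3353]
ee_rot: [0.199, 3.135, -0.0]
contact_force: [1.5, -0.5, 4.3]
grip_width: -0.0002
gripper_force: 2.2
```

Run:
```python
from h import *
s=state();print(s['tcp_pos'],s['contact_force'])
t=save('top','t3.png')[180:330,240:440];i=save('side','s3.png')[140:340,240:440]
o=np.hstack([cv2.resize(t,(533,400)),cv2.resize(i,(400,400))[:,:260]]);cv2.imwrite('pics/c3.png',o[:,:,::-1])
```

```text
[ 0.52778097 -0.03339473  0.33526139] [ 1.50667502 -0.47688664  4.30610817]
```

View pics/c3.png

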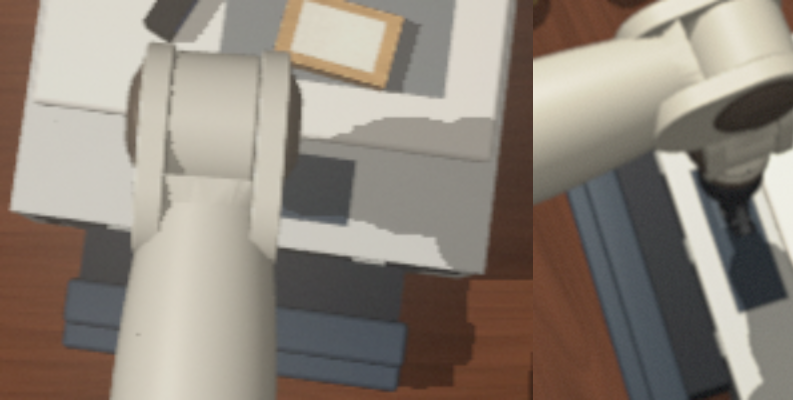

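The unit has slid out: in the top crop its edge moved from row 255 to about 285, with a dark gap behind it, and the side view shows the same. Lifting straight up and then away.

Emit:
send_rows(targets=[0,0,0.005,0,0,0,0.02,0,0,0,0.045,0,0,0,0.075,0,0,0,0.1,0,-0.01,0.03,0.1,0,-0.03,0.08,0.1,0,-0.05,0.13,0.1,0,-0.07,0.18,0.1,0,-0.09,0.23,0.1,0,-0.1,0.26,0.1,0,-0.1,0.26,0.1,0])

```text
clock: 7.7
tcp_pos: [0.4268, 0.2281, 0.4356]
ee_rot: [-0.194, -3.135, 0.0]
contact_force: [-0.3, -0.2, 0.2]
grip_width: 0.0
gripper_force: 0.0
```

Emit:
send_rows(targets=[-0.02,0.03,0,0,-0.03,0.06,0,0,-0.04,0.08,0,0,-0.04,0.08,0,0,-0.04,0.08,0,0,-0.04,0.08,0,0,-0.04,0.08,0,0,-0.04,0.08,0,0])

```text
clock: 8.7
tcp_pos: [0.3879, 0.3063, 0.4352]
ee_rot: [0.2, 3.135, -0.0]
contact_force: [0.6, 0.5, 0.0]
grip_width: -0.0001
gripper_force: 0.0
```

Run:
```python
from h import *
s=state();print(s['clock'],s['tcp_pos'],s['contact_force'])
save('side','s4.png');save('top','t4.png')
```

```text
8.7 [0.3878786  0.30627935 0.43523102] [0.55408066 0.47942475 0.00409896]
```

View pics/t4.png

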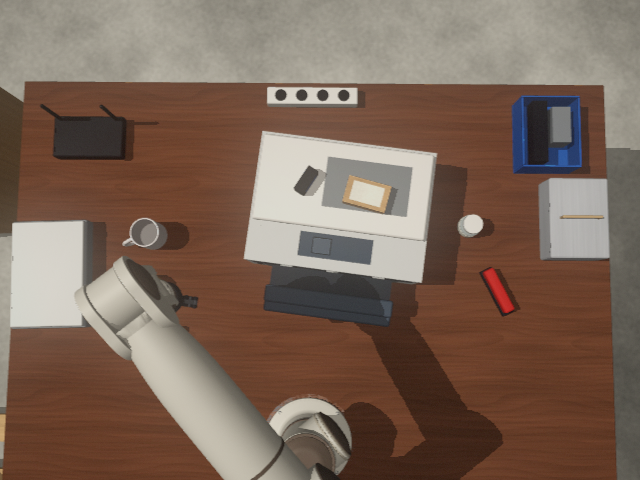

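The unit is out (edge now at rows 288–325), the button at (321,246) looks as before, the objects in view are where they were, and the hand is clear.

```bash
python3 -c "
from rig import hand_in
print(hand_in())"
```

```text
the job is handed in; nothing more can be done
None
```

I found the button by camera, so I didn't feel along the strip; it gave under about 4 N, the unit sprang out, and I handed the job in with the hand clear at about 9 s.

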